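# Clip a bead panel into the sprung jig

### The arm

A 6-joint arm with a two-finger parallel gripper is mounted at the origin on the work surface. World frame = base frame: x ahead of the robot, y to its left, z up, the work surface at z = 0. Lengths are in mm, angles in rad, forces in N, time in s.
With the tool pointing down it reaches from about 275 to 825 mm from the base axis. Payload 5.2 kg.
Tool frame: the origin (TCP) lies midway between the tips of the shut fingers; the grasp point (between the pads) lies 19 mm behind it; z points along the fingers, y is the line along which they close (so a half turn about z gives the same grasp; the last joint's range is limited). The gripper opens to 93 mm and grips with 3 to 60 N. Pads are 15 mm wide; open, the fingers measure 128 mm over their backs; the gripper's body (75 mm by 188 mm) begins 65 mm behind the grasp point.
Start: joints at [1.116, 0.259, 1.535, -0, 1.348, -0.203], TCP at [137.008, 532.666, 196.853] pointing down, gripper open.
Joint ranges: [-3.14, 3.14], [-0.91, 2.08], [0.19, 2.58], [-1.22, 4.36], [0.22, 2.71], [-3.12, 3.12]. Speed limits (rad/s): [2.57, 2.57, 3.14, 3.14, 3.14, 3.14].

### API

Orientations are given as a rotation vector (axis times angle).
In Python, from workcell import movep, movel, set_joints, set_gripper, hold, inverse_kinematics, camera, camera_params, IKError, job_done, current_t, current_joints, current_joint_velocities, current_tau, current_eef_pos, current_tcp_rot, current_ft_force, current_torque, current_width, current_grip_force gives the robot as it stands. Calls block until the motion is done:
- movep(position, orientation): joint-space move of the TCP to a pose.
- movel(position, orientation=None, feed=150, max_force=None): straight line of the TCP; orientation=None keeps the orientation; feed is the mean speed in mm/s. With max_force (N) it stops when the force on the tool has changed by that much, and returns True; else False.
- set_joints(angles): joint-space move.
- set_gripper(opening, f_grip=None): finger opening in mm; f_grip is the grip in N (None keeps the last); returns when the fingers have stopped.
- hold(seconds).
- inverse_kinematics(position, orientation): joint angles nearest the present ones, or None.
- camera(name): name is "scene" or "top"; returns the picture (480x640x3 uint8, red, green, blue); there is no depth.
- camera_params(name): a dict with "intrinsics" (3x3 intrinsics, pixels), "rvec" (rotation vector, rad) and "tvec" (3), from world to camera coordinates, as OpenCV has them. Camera axes: x right, y down, z forward; pixel columns grow to the right and rows downward; lengths in mm; the calibration is good to about 2 mm. A picture is of the moment at which its call begins. camera_params takes no time and is no camera call.
A pose or a line that the arm cannot do raises IKError and nothing moves.
- job_done(): hands the job in; it is judged then, once.
Readings, each from a call of its own:
- current_t(): time.
- current_joints(): joint angles.
- current_joint_velocities(): joint speeds.
- current_tau(): joint torques, N m.
- current_eef_pos(): TCP position.
- current_tcp_rot(): TCP orientation.
- current_ft_force(): force on the tool from outside, world axes, zero at the start.
- current_torque(): the same for the moment, N m.
- current_width(): finger opening in mm.
- current_grip_force(): force on a finger pad.
Only numpy, scipy, OpenCV 4.12 (cv2) and the standard library are available. Lean on these libraries where they do the work, as an engineer would, in place of code of your own. Each camera call takes 0.05 s, during which the arm holds its last target. There are 200 camera calls.

### The job

Lay the stone bead panel in the bed of the sprung jig, then push the blue retaining bar straight down over the jig's two orange snap hooks until both sides have clicked and the bar sits flush on the jig, and let go. Do it gently: never load the sprung jig with more than 25 N, and leave the wire spool, jar and pliers where they are.

Things in the scene. Friction and masses are not known exactly. Their poses are not given: they have to be found in the camera images.
- jig: Sprung bed of the jig: black slab 60 x 144 x 16 mm (x, y, z), a grey block 50 x 28 x 14 mm on each end (centres y = +-56 mm). Origin: centre of its underside, y along it. It rides on soft, damped springs 32 mm above a fixed steel foot (74 x 164 x 12 mm): starts to sink at 1 to 4 N, at most 24 mm, then rigid; push slowly. A bar pushed only to the seat's rest height will not click.
- jig_bed (a point): Middle of the jig's bed floor, where the bead panel lies, 16 mm above the jig's underside; axes as the jig. The end blocks leave 84 mm of length; four cheeks 9 mm high near them (|y| 28 to 42 mm) leave 31 mm of width. The middle 56 mm is open on both sides for the fingers.
- jig_seat (a point): Middle of the jig at the height of the grey block tops, the seat on which the retaining bar must lie flush, 30 mm above the jig's underside; axes as the jig.
- hook1 (a point): Orange snap hook at the jig's +y end: middle of the flat underside of its barb, 7.5 mm above the seat, y = 54 mm. Stem 14 mm wide (x), 4 mm thick, y = 50 to 54; barb points outwards to y = 58 mm; its outer face slants up to y = 52 at the tip, 22 mm above the seat. Bends inwards under the bar and springs back once the bar is below the barb.
- hook2 (a point): The same hook, mirrored, at the jig's -y end. Both hooks together resist the bar with roughly 8 to 16 N, depending on hidden friction; the resistance drops at the click and rises again as the bar loads the seat.
- panel_center (a point): Centre of the loose bead panel, 6 mm above its underside: two rows of six grey-green and brown stone beads, 12 mm in diameter, fixed by stiff silver wire, 25 x 77 x 12 mm (x, y, z), 45 g, rigid. y along its length; pick it across its width at the middle. Either way round is right.
- bar_grip (a point): Centre of the grip rib of the loose blue retaining bar, 20 mm above the bar's underside. The bar is a plate 40 x 132 x 6 mm (x, y, z) with the rib, 14 mm thick (x), 44 mm long (y), from 6 to 34 mm above the underside, upright on its middle; two slots 18 mm in x, |y| = 43 to 55 mm, go over the hooks; their outer edges are 2 mm lips at the plate's top. y along it, about 70 g. Either way round is right.
- bar_end1 (a point): Point on the underside of the retaining bar, 60 mm from its middle towards its +y end.
- bar_end2 (a point): Point on the underside of the retaining bar, 60 mm from its middle towards its -y end.
- spool: Spool of silver wire, diameter 44 mm, 32 mm high, standing; origin at the centre of its underside. To be left alone.
- jar: Amber glass jar with a metal cap, diameter 48 mm, 60 mm high; origin at the centre of its underside. To be left alone.
- pliers: Pliers with red handles, lying flat, about 120 x 50 x 14 mm; origin under the pivot. To be left alone.
Mind the look-alikes: they are no part of the job. There is more than one size of the part that bears panel_center; the job needs the middle-sized. There is more than one size of the part that bears bar_grip; the job needs the smaller.

How it is judged (in metres and radians):
On the way, in this order (a step that is already met when the one before it is completed fails the run):
1. the bead panel lies in the bed of the jig (horizontal distance between panel_center and jig_bed below 0.008 m and z of panel_center in the frame of jig between 0.02 and 0.0245 m and angle between the y axis of panel_center and the y axis of jig, either way round below 0.2 rad), for 0.2 s.
2. the retaining bar is down under both hooks (z of bar_end1 in the frame of jig between 0.028 and 0.0313 m and z of bar_end2 in the frame of jig between 0.028 and 0.0313 m and horizontal distance between bar_grip and jig_seat below 0.006 m and angle between the y axis of bar_grip and the y axis of jig, either way round below 0.1 rad), for 0.2 s.
At the end, for the whole second after the job is handed in: The bead panel lies on the bed floor (within 8 mm of its middle, along the jig), and the retaining bar lies under both hooks with both ends within 1.3 mm of the seat height, centred within 6 mm and aligned with the jig; everything released (all of step 1 and all of step 2); the robot touches nothing.
It fails at once if the jig is loaded with more than 25 N (contact force between jig and anything else above 25 N).
It fails at once if the spool, jar or pliers is moved more than 30 mm (distance of any of spool, jar, pliers from where it was at the start of the episode above 0.03 m).
It also fails if it takes over 64 s, if anything falls off the work surface, if the arm or the gripper's body presses on something with over 40 N, if the wrist force passes 120 N, or if a joint passes its speed limit or range.

## Working session

There is one attempt and no reset: what is moved stays moved. The work goes in short steps, each a Python script; the robot and the scene stay as the last script left them, time stands still between calls to the robot, and variables do not carry over. Pictures are saved under pics/ and viewed, at most 10 in all, crops included, and the job is handed in when it is done.

```bash
mkdir -p pics; python3 - <<'E'
from workcell import *
import cv2
for n in("scene","top"):
    cv2.imwrite(f"pics/{n}0.png",camera(n)[:,:,::-1]); p=camera_params(n); print(n,p)
print(current_t(),current_tcp_rot())
E
```

```text
scene {'intrinsics': array([[537.0102893 ,   0.        , 324.22376047],
       [  0.        , 537.0102893 , 244.18907968],
       [  0.        ,   0.        ,   1.        ]]), 'rvec': array([ 2.14975217,  0.64316443, -0.34131712]), 'tvec': array([-467.58369639, -136.08557825, 1510.00895356])}
top {'intrinsics': array([[494.17519986,   0.        , 325.00185914],
       [  0.        , 494.17519986, 239.25137832],
       [  0.        ,   0.        ,   1.        ]]), 'rvec': array([ 2.13019738, -2.15794748,  0.15715855]), 'tvec': array([ -10.85035564,  573.36796979, 1016.57967776])}
0.1 [-3.94402965e-01 -3.11620517e+00  2.43745422e-03]
```

View pics/top0.png

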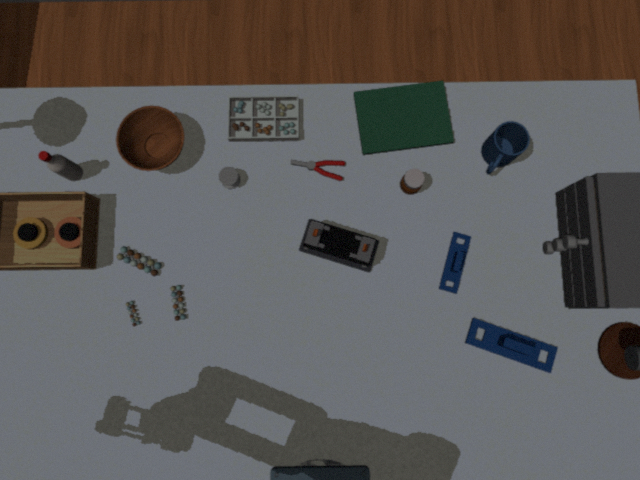

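View pics/scene0.png

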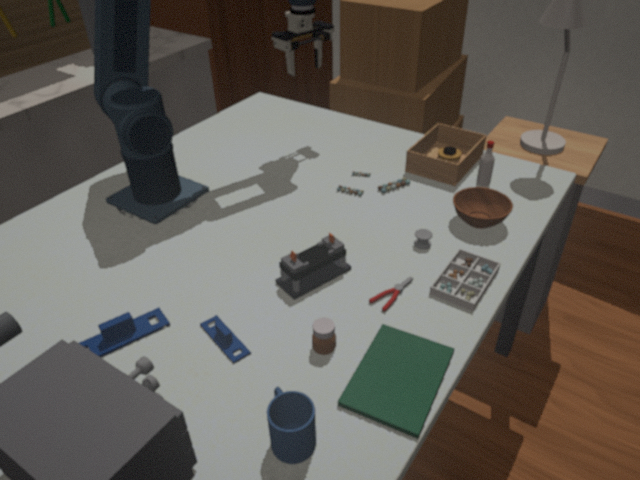

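Top view (y left, x up): jig at about (339,245), with orange hooks near (316,233) and (364,247). The middle-sized panel is at (179,303) and the smaller bar at (455,263). The pliers (322,168), jar (413,181) and spool (231,177) are all clear of the work. Next I'll measure by colour.

```bash
cat > h.py <<'E'
from workcell import *
import numpy as np, cv2
def cam(n):
    p=camera_params(n); R=cv2.Rodrigues(p["rvec"])[0]; return p["intrinsics"],R,p["tvec"]
def plane(n,uv,z):
    K,R,t=cam(n); uv=np.atleast_2d(uv).astype(float)
    d=(np.linalg.inv(K)@np.c_[uv,np.ones(len(uv))].T).T@R; c=-R.T@t
    return c+d*((z-c[2])/d[:,2])[:,None]
def tri(u1,u2):
    P=[cam(n)[0]@np.c_[cam(n)[1],cam(n)[2]] for n in("top","scene")]
    X=cv2.triangulatePoints(P[0],P[1],np.array(u1,float).reshape(2,1),np.array(u2,float).reshape(2,1)); return (X[:3]/X[3]).ravel()
def proj(n,X):
    K,R,t=cam(n); p=(K@(R@np.array(X,float)+t)); return p[:2]/p[2]
def hsv(im): return cv2.cvtColor(im,cv2.COLOR_RGB2HSV)
def blobs(m,roi,amin):
    x0,y0,x1,y1=roi; q=np.zeros_like(m); q[y0:y1,x0:x1]=m[y0:y1,x0:x1]
    n,l,s,c=cv2.connectedComponentsWithStats(q)
    return [(c[i],s[i,4],np.argwhere(l==i)[:,::-1]) for i in range(1,n) if s[i,4]>=amin]
E
python3 - <<'E'
from h import *
T=cv2.imread("pics/top0.png")[:,:,::-1].copy(); S=cv2.imread("pics/scene0.png")[:,:,::-1].copy()
a=[cv2.resize(T[y:y+60,x:x+80],(400,300),interpolation=cv2.INTER_CUBIC) for x,y in((300,215),(415,235),(130,270))]
a.append(cv2.resize(S[225:300,265:365],(400,300),interpolation=cv2.INTER_CUBIC))
o=np.vstack([np.hstack(a[:2]),np.hstack(a[2:])]);o=np.clip(o*1.6,0,255).astype('u1');cv2.imwrite("pics/c1.png",o[:,:,::-1])
for n,I,r,rb in(("top",T,(295,210,385,275),(435,225,475,300)),("scene",S,(270,225,360,300),(195,310,255,365))):
    h=hsv(I); m=cv2.inRange(h,(3,120,60),(20,255,255))
    for c,k,_ in blobs(m,r,3): print(n,"orange",c,k)
    m=cv2.inRange(h,(100,120,30),(125,255,255))
    for c,k,p in blobs(m,rb,20): print(n,"blue",c,k,cv2.minAreaRect(p.astype(np.float32)))
h=hsv(T); print(h[255,100:110:5],h[330,180])
m=cv2.inRange(h,(0,0,0),(179,255,95))|cv2.inRange(h,(0,70,0),(179,255,255))
for c,k,p in blobs(m,(110,235,200,335),15):
    rc=cv2.minAreaRect(p.astype(np.float32)); print("panel",c,k,rc,plane("top",rc[0],6))
print([plane("top",u,0) for u in ((316,233),)])
E
```

```text
top orange [315.03571429 232.10714286] 28
top orange [364. 247.] 17
top blue [454.60810811 262.26689189] 888 ((454.5783996582031, 262.14794921875), (17.506038665771484, 58.62382507324219), 14.349332809448242)
scene orange [330.90909091 237.27272727] 11
scene orange [292.61904762 255.38095238] 21
scene blue [215.47741935 327.30322581] 155 ((215.25003051757812, 328.2500305175781), (23.33452033996582, 15.55634880065918), 45.0)
scene blue [235.74479167 349.11458333] 192 ((234.75, 349.75), (21.920312881469727, 16.970565795898438), 45.0)
[[30 10 74]
 [25 21 73]] [105  18 116]
panel [111.30097087 247.9223301 ] 103 ((112.0, 249.5), (29.0, 4.0), 90.0) [[561.84646972 453.30640104   6.        ]]
panel [140.73899848 260.62670713] 659 ((140.30349731445312, 260.4045715332031), (46.64592742919922, 16.962154388427734), 25.90650749206543) [[536.77581098 389.60709226   6.        ]]
panel [178.94634146 302.66829268] 410 ((178.63514709472656, 302.3108215332031), (34.68818283081055, 14.302711486816406), 80.53767395019531) [[443.95980088 302.20326292   6.        ]]
panel [133.40625    312.81696429] 224 ((133.761474609375, 312.87158203125), (25.2866153717041, 10.344524383544922), 73.3007583618164) [[422.4493697  398.98735651   6.        ]]
[array([[593.86517744,   1.67264456,   0.        ]])]
```

View pics/c1.png

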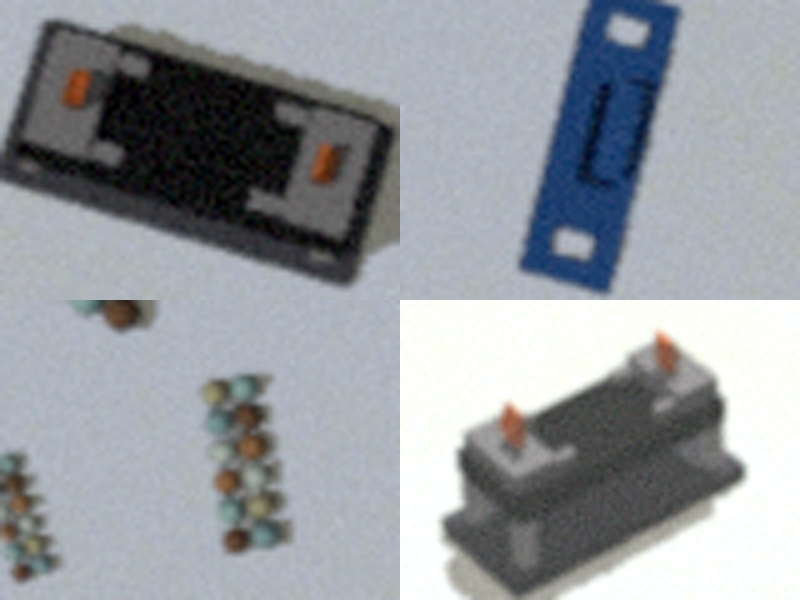

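```bash
python3 - <<'E'
from h import *
T=cv2.imread("pics/top0.png")[:,:,::-1].copy(); h=hsv(T)
def rep(nm,p,z):
    q=plane("top",p,z)[:,:2].astype(np.float32); (c,wh,a)=cv2.minAreaRect(q); b=cv2.boxPoints((c,wh,a))
    e=[b[1]-b[0],b[2]-b[1]]; l=max(e,key=np.linalg.norm); y=np.degrees(np.arctan2(l[1],l[0]))%180
    print(nm,"c",np.round(c,1),"mean",q.mean(0).round(1),"size",np.round(wh,1),"ydir deg",round(y,2))
print("cam",-cam("top")[1].T@cam("top")[2])
m=cv2.inRange(h,(100,120,30),(125,255,255))
c,k,p=blobs(m,(435,225,475,300),20)[0]; rep("bar",p,6)
q=np.zeros_like(m); q[p[:,1],p[:,0]]=255
cs,hi=cv2.findContours(q,cv2.RETR_CCOMP,cv2.CHAIN_APPROX_NONE)
for i,cc in enumerate(cs):
    if hi[0][i][3]>=0 and cv2.contourArea(cc)>8: M=cv2.moments(cc); print(" slot",plane("top",(M['m10']/M['m00'],M['m01']/M['m00']),4.5),cv2.contourArea(cc))
# panel by saturation
for s in(55,70,90):
    m2=cv2.inRange(h,(0,s,0),(179,255,255))
    ps=blobs(m2,(160,275,198,330),4); rep(f"panel s{s} n{len(ps)}",np.vstack([x[2] for x in ps]),6)
B=plane("top",[(173.2,288.2),(179.2,287.6),(177.2,318.2),(183.2,316.4)],6)[:,:2]; print(B.mean(0),B)
# jig grey blocks
V=h[:,:,2]; print(V[225:240:3,306:322:4],V[240:252:4,335:345:4])
m3=cv2.inRange(V,62,105)
for c,k,p in blobs(m3,(300,215,380,272),60): rep(f"grey {k} {c}",p,74)
for c,s in(((315.04,232.1),(292.62,255.38)),((364,247),(330.91,237.27))): print("hook",tri(c,s),plane("top",c,88))
E
```

```text
cam [ 417.39113332  -18.64958878 1089.83468236]
bar c [ 524.4 -303. ] mean [ 523.8 -302.9] size [ 38.  129.9] ydir deg 162.79
 slot [[ 477.55867347 -288.75703387    4.5       ]] 69.0
 slot [[ 571.95682664 -317.64076093    4.5       ]] 68.0
panel s55 n7 c [443.6 304.4] mean [444.7 304.3] size [70.8 21.6] ydir deg 8.22
panel s70 n3 c [438.5 305.4] mean [444.4 303.5] size [16.4 60.1] ydir deg 168.99
panel s90 n4 c [437.5 304.8] mean [443.2 303.2] size [14.8 58.4] ydir deg 168.99
[443.48574217 303.15420667] [[474.74100718 315.03857679]
 [475.87983312 301.95094676]
 [409.81588438 304.26254375]
 [413.50624401 291.36475937]]
[[89 59 65 65]
 [48 60 68 62]
 [40 62 76 43]
 [42 67 78 35]
 [54 64 61 66]] [[ 7 16  8]
 [14 15  4]
 [ 4 12 16]]
grey 264 [342.66287879 228.46590909] c [589.  -47.3] mean [590.8 -55.3] size [ 55.6 165. ] ydir deg 92.91
grey 210 [313.24761905 232.84285714] c [582.5   4.9] mean [582.3   6. ] size [23.8 47.1] ydir deg 161.32
grey 210 [364.14285714 249.64761905] c [549.7 -94.7] mean [545.7 -99.1] size [38.7 46.5] ydir deg 161.97
grey 96 [376.4375     257.67708333] c [ 528.3 -125.9] mean [ 528.6 -124.1] size [12.8 61.4] ydir deg 161.49
hook [555.63523646 -35.22914078  60.45645605] [[581.51394292   1.98465266  88.        ]]
hook [585.58963032 -70.59647978 129.11778317] [[549.33570175 -97.80511864  88.        ]]
```

```bash
cat >> h.py <<'E'
def down(deg):
    a=np.radians(deg); y=np.array([np.cos(a),np.sin(a),0]); z=np.array([0,0,-1.]); 
    return cv2.Rodrigues(np.c_[np.cross(y,z),y,z])[0].ravel()
JIG=np.array([565.4,-47.9]); JA=72.1
PAN=np.array([443.6,303.5]); PA=9.3
BAR=np.array([524.6,-303.1]); BA=163.0
E
python3 - <<'E'
from h import *
for c,s in(((315.04,232.1),(330.91,237.27)),((364,247),(292.62,255.38))): print("hook",tri(c,s))
for nm,p,z,d in(("pan",PAN,3,PA+90),("pan-",PAN,3,PA-90),("jig",JIG,63,JA+90),("jig-",JIG,63,JA-90),("bar",BAR,8,BA-90),("bar-",BAR,8,BA+90)):
    print(nm,[np.round(inverse_kinematics([*p,h],down(d)),2) if inverse_kinematics([*p,h],down(d)) is not None else None for h in(z,z+120)])
print(current_joints())
E
```

```text
hook [581.62207183   1.80261259  85.5881521 ]
hook [549.2833767  -98.02454165  87.08717342]
pan [array([ 0.39,  0.45,  1.8 , -0.  ,  0.9 , -1.34]), array([ 0.39,  0.3 ,  1.67,  0.  ,  1.17, -1.34])]
pan- [array([0.39, 0.45, 1.8 , 0.  , 0.9 , 1.8 ]), array([0.39, 0.3 , 1.67, 0.  , 1.17, 1.8 ])]
jig [array([-0.28,  0.41,  1.67, -0.  ,  1.06, -3.11]), array([-0.28,  0.3 ,  1.51, -0.  ,  1.33, -3.11])]
jig- [array([-0.28,  0.41,  1.67, -0.  ,  1.06,  0.03]), array([-0.28,  0.3 ,  1.51, -0.  ,  1.33,  0.03])]
bar [array([-0.71,  0.54,  1.62,  0.  ,  0.99, -1.98]), array([-0.71,  0.41,  1.49,  0.  ,  1.24, -1.98])]
bar- [array([-0.71,  0.54,  1.62, -0.  ,  0.99,  1.16]), array([-0.71,  0.41,  1.49, -0.  ,  1.24,  1.16])]
[ 1.11621273e+00  2.59262103e-01  1.53596148e+00 -2.39022181e-06
  1.34800805e+00 -2.02791543e-01]
```

```bash
python3 - <<'E'
from h import *
R=down(PA+90); set_gripper(55,15)
movep([*PAN,70],R); movel([*PAN,3],feed=60,max_force=8)
print(current_eef_pos()); set_gripper(0,15); print("w",current_width(),current_grip_force())
movel([*PAN,130],feed=200); movep([*JIG,130],down(JA-90)); hold(.3)
print("w",current_width(),current_t(),current_eef_pos(),current_ft_force())
T=camera("top");S=camera("scene")
cv2.imwrite("pics/top1.png",T[:,:,::-1]);cv2.imwrite("pics/scene1.png",S[:,:,::-1])
f=lambda I,x,y:cv2.resize(I[y:y+120,x:x+80],(400,600),interpolation=cv2.INTER_CUBIC)
o=np.hstack([f(T,300,180),f(S,270,180)]);cv2.imwrite("pics/c2.png",np.clip(o*1.6,0,255).astype('u1')[:,:,::-1])
E
```

```text
[443.95138304 303.64824779   3.40581852]
w 0.6364555600060195 0.0
w 0.4179212720430492 7.1 [565.41649433 -47.10166261 130.08815123] [0.58796903 0.50029371 0.04750238]
```

View pics/c2.png

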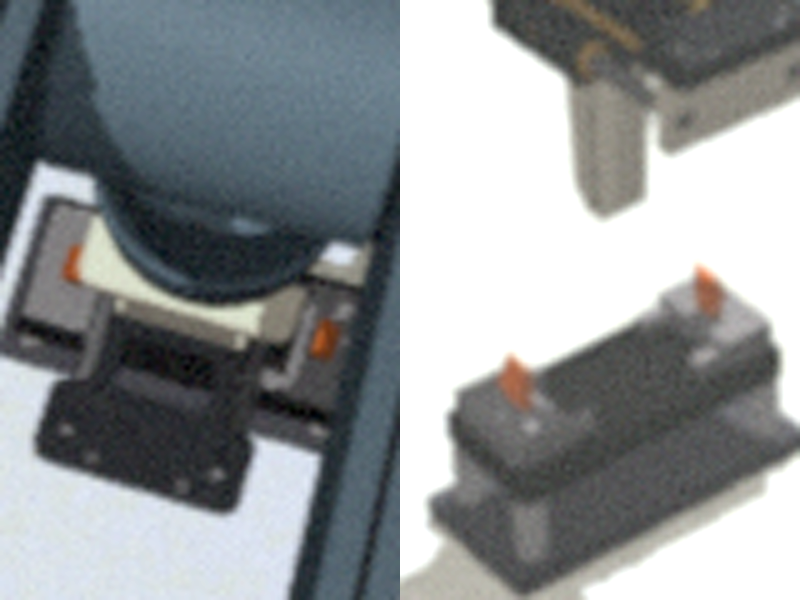

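The fingers closed on nothing: opening 0.6 mm, and the scene view shows empty fingers above the jig. I'll check where the panel is now.

```bash
python3 - <<'E'
from h import *
T0=cv2.imread("pics/top0.png");T=cv2.imread("pics/top1.png");S=cv2.imread("pics/scene1.png")
f=lambda I,x,y:cv2.resize(I[y:y+100,x:x+133],(400,300),interpolation=cv2.INTER_CUBIC)
o=np.vstack([np.hstack([f(T0,110,235),f(T,110,235)]),np.hstack([f(S,320,130),f(cv2.imread("pics/scene0.png"),320,130)])]);cv2.imwrite("pics/c3.png",np.clip(o*1.6,0,255).astype('u1'))
E
```

```text
(no output)
```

View pics/c3.png

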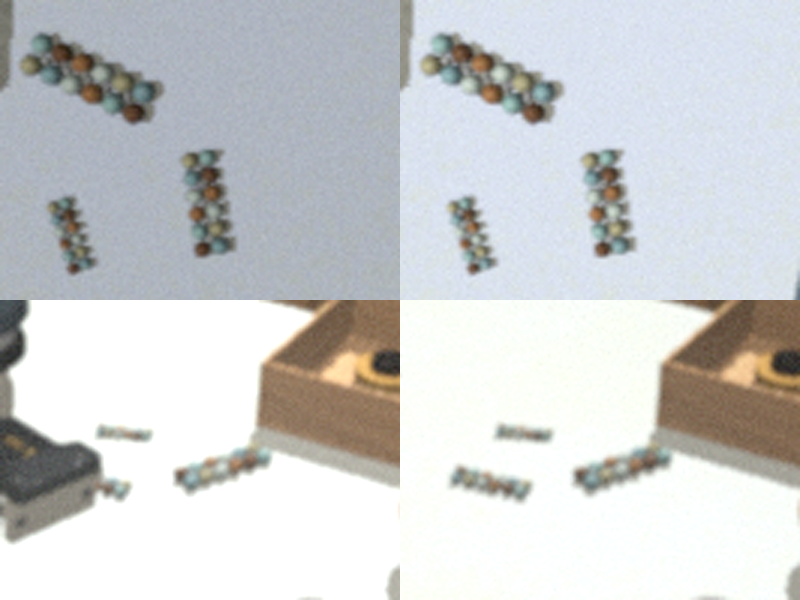

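The panel hasn't moved (beads around (179,303) are identical in both views), so the fingers must have missed it. I'll compare the pictured fingertip with the reported TCP.

```bash
python3 - <<'E'
from h import *
p=current_eef_pos(); print(p,current_tcp_rot(),"proj",proj("scene",p),proj("top",p))
print(plane("scene",(310,223),130))
for q in([*PAN,6],[*BAR,20],[*JIG,74]): print(proj("scene",q),proj("top",q))
I=cv2.imread("pics/scene1.png");
def mk(I,q,n):
    u=proj(n,q);cv2.drawMarker(I,tuple(int(round(v)) for v in u),(0,0,255),0,8)
mk(I,p,"scene")
set_gripper(60); print(current_width(),current_t())
S=camera("scene")[:,:,::-1].copy(); mk(S,p,"scene")
f=lambda I:cv2.resize(I[160:310,250:370],(400,500),interpolation=cv2.INTER_CUBIC)
cv2.imwrite("pics/c4.png",np.hstack([f(I),f(S)]))
E
```

```text
[565.43732487 -47.41220863 130.12493319] [2.53899246e+00 1.84991210e+00 2.02774665e-04] proj [311.85401772 229.65219368] [339.78080128 236.38805622]
[[547.82642832 -29.16653047 130.        ]]
[349.09016675 190.14146073] [178.03462535 302.48505217]
[222.84402498 332.12207159] [456.37390472 261.17746982]
[312.5083968  250.50598589] [339.27781145 240.53191099]
59.758353184484555 8.2667
```

View pics/c4.png

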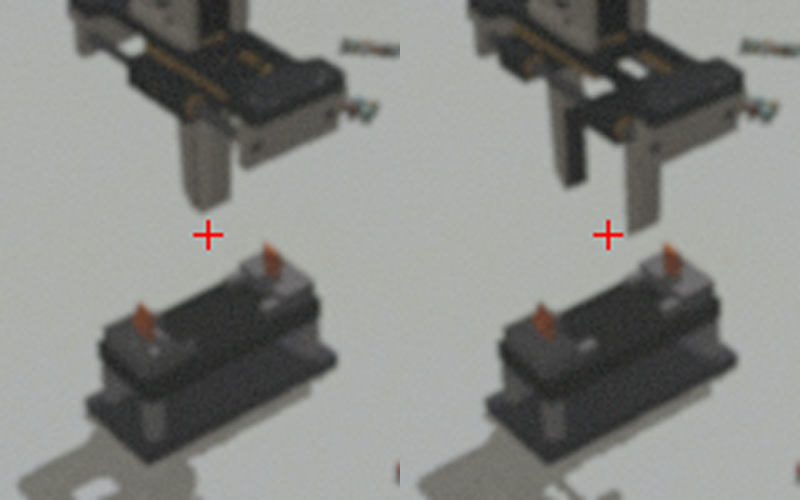

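The marked TCP (311.9, 229.7) lies about 7.5 px, or roughly 20 mm, below the pictured fingertips, while its horizontal position is right. That explains the miss: the tips stayed above the panel. I'll measure the offset by touching the bare table gently.

```bash
python3 - <<'E'
from h import *
R=down(PA+90); P=PAN+[-10,-90]
set_gripper(0); movep([*P,60],R); movel([*P,12],feed=150)
r=movel([*P,-30],feed=25,max_force=4); print(r,current_eef_pos(),current_ft_force(),current_t())
movel([*P,40],feed=150); print(current_t())
E
```

```text
True [433.52589644 213.47666394 -21.50575875] [-0.66413351 -0.07158637  5.93879588] 12.425
12.9917
```

The tips meet the table at TCP z ≈ -21, so they really sit about 20.5 mm behind the reported TCP. I'll correct for that and retry.

```bash
cat >> h.py <<'E'
D=-20.5   # reported TCP z when the tips are at z=0
E
python3 - <<'E'
from h import *
R=down(PA+90); set_gripper(55,15)
movep([*PAN,40],R); movel([*PAN,D+3],feed=90,max_force=8)
print(current_eef_pos()); set_gripper(0,15); print("w",current_width(),current_grip_force())
if current_width()>15:
    movel([*PAN,110],feed=200); movep([*JIG,110],down(JA-90)); hold(.2)
    print("w",current_width(),current_t(),current_eef_pos(),current_ft_force())
    T=camera("top");S=camera("scene")
    cv2.imwrite("pics/top2.png",T[:,:,::-1]);cv2.imwrite("pics/scene2.png",S[:,:,::-1])
    S=S.copy()
    f=lambda I,x,y:cv2.resize(I[y:y+120,x:x+80],(400,600),interpolation=cv2.INTER_CUBIC)
    o=np.hstack([f(T,300,180),f(S,270,190)]);cv2.imwrite("pics/c5.png",np.clip(o*1.6,0,255).astype('u1')[:,:,::-1])
E
```

```text
[443.99930138 303.41545532 -17.1989766 ]
w 23.76567910871717 15.000187307596207
w 23.692360560890435 18.2333 [565.33966839 -46.82303186 109.97878834] [-0.25329047  0.97212778 -0.93882894]
```

View pics/c5.png

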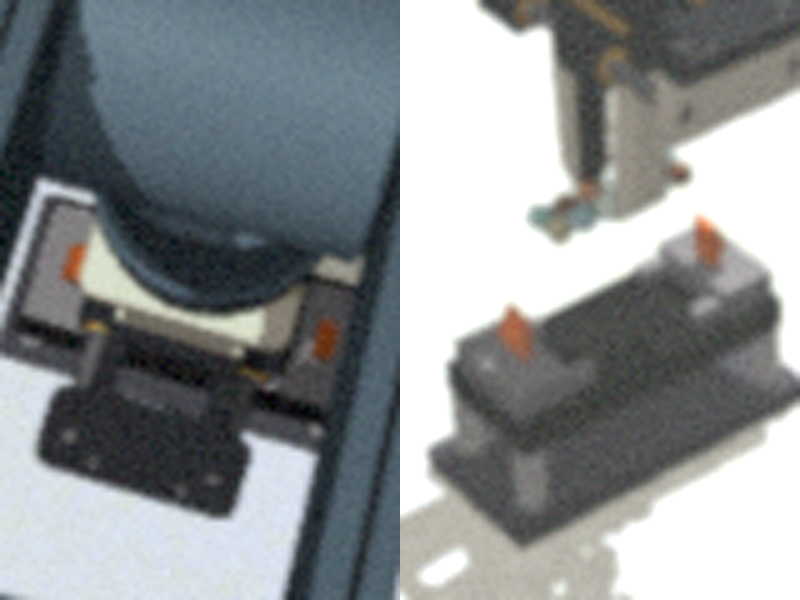

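The panel is held (width 23.7 mm). Its bead ends show beside the fingers at about (319,245) and (351,254) in the top view, centred over the bed. Lowering it now.

```bash
python3 - <<'E'
from h import *
K=plane("top",[(319,245.2),(351,254.6)],134); print(K, K.mean(0)[:2]-JIG)
hold(.2); print(current_eef_pos())
movel([*JIG,62],feed=120); hold(.2)
r=movel([*JIG,43.8],feed=25,max_force=4); print(r,current_eef_pos(),current_ft_force(),current_t())
if not r:
    set_gripper(33); movel([*JIG,110],feed=200); movep([500,-220,110],down(BA+90))
    T=camera("top");S=camera("scene");print(current_t())
    cv2.imwrite("pics/top3.png",T[:,:,::-1]);cv2.imwrite("pics/scene3.png",S[:,:,::-1])
    f=lambda I,x,y:cv2.resize(I[y:y+75,x:x+100],(400,300),interpolation=cv2.INTER_CUBIC)
    o=np.hstack([f(T,290,205),f(S,265,220)]);cv2.imwrite("pics/c6.png",np.clip(o*1.6,0,255).astype('u1')[:,:,::-1])
E
```

```text
[[547.96892344  -6.43840819 134.        ]
 [528.69219085 -68.51223721 134.        ]] [-27.06944286  10.4246773 ]
[565.44966559 -47.66300287 110.10005678]
False [565.4776896  -47.94178025  43.83392217] [ 0.34517653 -0.55873581  0.03164965] 20.1583
22.2833
```

View pics/c6.png

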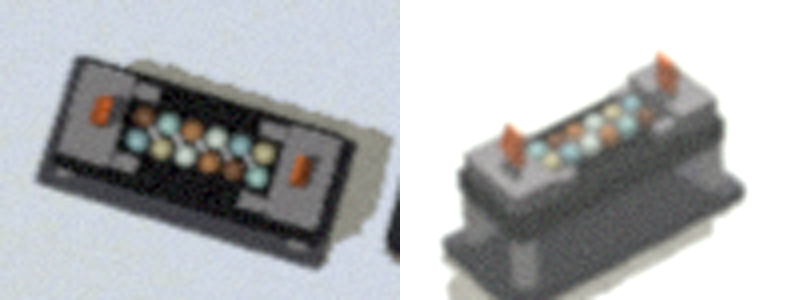

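The panel lies in the bed between the cheeks: bead rows at about (326,234) to (355,243) in the top view, parallel to the hook line, with the hooks at (315,232) and (365,247). Next is the bar.

```bash
python3 - <<'E'
from h import *
R=down(BA+90); set_gripper(45,50)
movep([*BAR,50],R); movel([*BAR,D+20],feed=150); r=movel([*BAR,D+7.5],feed=40,max_force=6); hold(.1); z=current_eef_pos(); print(r,z)
set_gripper(0,50); w=current_width(); print("w",w,current_grip_force())
if w>8:
    movel([*BAR,100],feed=200); movep([*JIG,96],down(JA-90)); hold(.3)
    print(current_width(),current_t(),current_eef_pos(),current_ft_force())
    T=camera("top");S=camera("scene")
    cv2.imwrite("pics/top4.png",T[:,:,::-1]);cv2.imwrite("pics/scene4.png",S[:,:,::-1])
    f=lambda I,x,y:cv2.resize(I[y:y+100,x:x+100],(400,400),interpolation=cv2.INTER_CUBIC)
    o=np.hstack([f(T,290,190),f(S,265,200)]);cv2.imwrite("pics/c7.png",np.clip(o*1.6,0,255).astype('u1')[:,:,::-1])
    for n,I,b in(("top",T,(290,190,390,290)),("scene",S,(265,190,365,300))):
        h=hsv(I)
        for c,k,p in blobs(cv2.inRange(h,(3,120,60),(20,255,255)),b,3): print(n,"or",c,k)
        for c,k,p in blobs(cv2.inRange(h,(100,120,30),(125,255,255)),b,10): print(n,"bl",c,k,p.min(0),p.max(0))
E
```

```text
False [ 524.65849325 -303.19784912  -12.92609591]
w 13.796348052799662 49.999812841415405
13.701915656004584 26.9667 [565.46601108 -48.86960076  95.94133228] [ 0.24938934 -0.18726773 -0.25032771]
top or [316. 231.] 11
top or [364.5 246. ] 12
top bl [313.08270677 229.73684211] 133 [307 220] [320 240]
top bl [364.58041958 245.82517483] 143 [356 235] [371 255]
scene or [331.33333333 239.        ] 12
scene or [292.61111111 256.83333333] 18
scene bl [327.62105263 231.71578947] 95 [319 224] [339 238]
scene bl [287.95 242.95] 20 [284 241] [293 245]
```

View pics/c7.png

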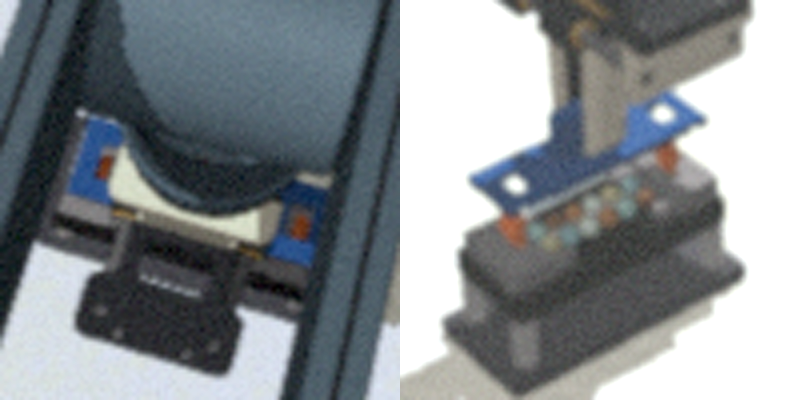

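The bar is held level over the jig. In the scene view its slots are at about (294,246) and (331,228), above the hooks at (292,257) and (331,239). The top view shows the hooks through the slots. I'll put numbers on the residual offset.

```bash
python3 - <<'E'
from h import *
hold(.05); p=current_eef_pos(); print(p,current_tcp_rot(),down(JA-90),current_t())
S=cv2.imread("pics/scene4.png")[:,:,::-1].copy(); T=cv2.imread("pics/top4.png")[:,:,::-1].copy(); T3=cv2.imread("pics/top3.png")[:,:,::-1].copy();S3=cv2.imread("pics/scene3.png")[:,:,::-1].copy()
a=np.radians(JA); ey=np.array([np.cos(a),np.sin(a)]); ex=np.array([np.sin(a),-np.cos(a)])
loc=lambda q:(round(float((q[:2]-JIG)@ex),1),round(float((q[:2]-JIG)@ey),1))
for b in((288,240,300,252),(325,222,337,235)):
    g=S[b[1]:b[3],b[0]:b[2]].astype(float); w=np.clip((g[:,:,0]-70)/(g[:,:,0].max()-70),0,1); yy,xx=np.mgrid[b[1]:b[3],b[0]:b[2]]
    # keep only pixels of the hole component
    n,l,s,c=cv2.connectedComponentsWithStats((w>.5).astype('u1')); k=[i for i in range(1,n)]
    for i in k:
        if s[i,4]>4: u=c[i]+[b[0],b[1]]; print("hole",u,s[i],[loc(plane("scene",u,z)[0]) for z in(109,112,115)])
for n,I,b in(("top",T3,(295,210,385,275)),("scene",S3,(270,225,360,300))):
    for c,k,q in blobs(cv2.inRange(hsv(I),(3,120,60),(20,255,255)),b,3): print(n,"hook",c,k,loc(plane(n,c,86)[0]))
# plate outline in top
h=hsv(T)
for c,k,q in blobs(cv2.inRange(h,(100,120,30),(125,255,255)),(290,190,390,290),10):
    L=np.array([loc(v) for v in plane("top",q,115)]); print("top plate ext",L.min(0),L.max(0))
# hook seen through slot: blue neighbours
for c,k,q in blobs(cv2.inRange(h,(3,120,60),(20,255,255)),(290,190,390,290),3):
    L=np.array([loc(v) for v in plane("top",q,90)]); print("hook vis",L.min(0),L.max(0))
E
```

```text
[565.40364722 -48.36637893  96.01928381] [2.54079984e+00 1.84756422e+00 4.06926605e-05] [2.53998943 1.84879909 0.        ] 27.1167
hole [293.61538462 245.61538462] [ 4  4  4  4 13] [(-2.5, -47.0), (0.7, -49.2), (4.0, -51.3)]
hole [335.22222222 223.11111111] [9 0 3 4 9] [(-10.4, 73.1), (-7.1, 70.4), (-3.8, 67.7)]
hole [330.26666667 228.        ] [ 3  4  5  5 15] [(-2.9, 52.8), (0.4, 50.2), (3.7, 47.6)]
top hook [315.03571429 232.10714286] 28 (0.3, 52.6)
top hook [325.8 234. ] 5 (3.0, 30.2)
top hook [337.33333333 237.26666667] 15 (3.5, 5.6)
top hook [341.88888889 245.27777778] 18 (-9.6, -8.2)
top hook [364.5 247. ] 22 (0.7, -53.5)
top hook [348.         247.33333333] 6 (-10.0, -21.4)
scene hook [331.11111111 237.11111111] 9 (0.3, 52.4)
scene hook [292.72727273 255.86363636] 22 (0.3, -52.9)
top plate ext [-19.1  42. ] [19.4 63.7]
top plate ext [-20.4 -63.1] [ 18.6 -36.2]
hook vis [-2.1 49.1] [ 7. 53.]
hook vis [ -2.2 -55.1] [  6.3 -50.4]
```

```bash
cat > push.py <<'E'
from h import *
a=np.radians(JA); ey=np.array([np.cos(a),np.sin(a)]); ex=np.array([np.sin(a),-np.cos(a)])
C=JIG-1.4*ey+0.4*ex
def push(z0,zend,cap,F0,stop_click=True):
    z=z0; pk=0; mn=None
    while z>zend:
        F=current_ft_force()[2]-F0; z-=1.5 if F<6 else 1.0
        r=movel([*C,z],feed=7,max_force=max(cap-F,.5))
        f=current_ft_force()-[0,0,F0]; p=current_eef_pos(); t=current_torque()
        print(f"{current_t():.1f} z{p[2]:.1f}/{z:.1f} xy{np.round(p[:2]-C,1)} F{np.round(f,1)} M{np.round(t,2)}",r)
        if r or f[2]>cap: break
        if mn is None:
            pk=max(pk,f[2]); 
            if pk>6 and f[2]<pk-3: mn=f[2]; print("drop")
        else:
            mn=min(mn,f[2])
            if stop_click and f[2]>mn+4: print("rise"); break
E
python3 - <<'E'
from push import *
movel([*C,84],down(JA-90),feed=60); hold(.4); F0=current_ft_force()[2]; print(F0,current_eef_pos()[:2]-C)
open("F0","w").write(str(F0))
push(84,34,19,F0)
E
```

```text
-0.2889988209563009 [0.09156178 0.02189978]
28.2 z82.4/82.5 xy[-0.1  0. ] F[-0.3 -0.8  0.5] M[-0.09  0.07  0.01] False
28.6 z80.9/81.0 xy[-0.1 -0. ] F[0.1 0.3 0.1] M[-0.06  0.07 -0.04] False
29.0 z79.4/79.5 xy[-0.1  0. ] F[-0.4  0.8 -1.2] M[-0.1   0.13 -0.03] False
29.3 z77.9/78.0 xy[-0.1  0. ] F[-0.7  0.  -0.2] M[-0.03  0.06 -0.02] False
29.7 z76.5/76.5 xy[0.  0.1] F[ 0.9  0.8 -0.8] M[ 0.03  0.06 -0.  ] False
30.1 z75.1/75.0 xy[0.1 0.1] F[1.  0.7 0.7] M[ 0.18 -0.08 -0.04] False
30.4 z73.5/73.5 xy[0.1 0. ] F[1.  1.5 2. ] M[ 0.26 -0.02 -0.03] False
30.8 z72.0/72.0 xy[0.1 0. ] F[0.3 1.4 1.1] M[ 0.35 -0.08 -0.04] False
31.2 z70.5/70.5 xy[0.1 0. ] F[1.1 1.7 2.6] M[ 0.37 -0.06  0.02] False
31.5 z69.0/69.0 xy[0.1 0.1] F[1.6 2.3 2.5] M[ 0.43 -0.11  0.03] False
31.9 z67.5/67.5 xy[0.1 0. ] F[2.3 3.5 3.3] M[ 0.52 -0.22  0.01] False
32.3 z66.0/66.0 xy[0.1 0. ] F[1.6 1.4 3.9] M[ 0.59 -0.12  0.01] False
32.6 z64.5/64.5 xy[ 0.1 -0.1] F[0.7 1.5 5.1] M[ 0.51 -0.2   0.04] False
33.0 z63.1/63.0 xy[ 0.1 -0.1] F[0.9 1.8 5.1] M[ 0.46 -0.14 -0.02] False
33.4 z61.7/61.5 xy[ 0.1 -0.2] F[1.5 2.  5.5] M[ 0.34
[... 1160 characters left out ...]
11.7] M[0.37 0.45 0.  ] False
38.5 z44.5/43.5 xy[-0.2 -0. ] F[-2.9  2.3 13. ] M[0.31 0.55 0.01] False
38.8 z43.6/42.5 xy[-0.2 -0.1] F[-3.1  2.4 13.1] M[ 0.35  0.59 -0.06] False
39.1 z42.7/41.5 xy[-0.2 -0.1] F[-3.5  2.5 15.1] M[ 0.31  0.59 -0.05] False
39.4 z41.8/40.5 xy[-0.2 -0.1] F[-3.7  2.  15.2] M[ 0.36  0.73 -0.06] False
39.6 z40.9/39.5 xy[-0.1 -0.1] F[-2.6  1.9 14.4] M[ 0.33  0.72 -0.01] False
39.9 z40.0/38.5 xy[-0.2 -0.1] F[-3.5  2.4 16.3] M[ 0.42  0.74 -0.04] False
40.2 z39.0/37.5 xy[-0.2 -0.1] F[-3.6  2.5 15.9] M[ 0.37  0.83 -0.  ] False
40.5 z38.1/36.5 xy[-0.2 -0.1] F[-4.   2.5 17.5] M[ 0.41  0.82 -0.02] False
40.7 z38.3/35.5 xy[-0.2 -0.1] F[-3.7  1.7 16.3] M[ 0.14  0.85 -0.01] True
```

```bash
python3 - <<'E'
from h import *
F0=float(open("F0").read())
S=camera("scene"); print(current_ft_force()-[0,0,F0],current_torque(),current_eef_pos(),current_width(),current_t())
cv2.imwrite("pics/scene5.png",S[:,:,::-1])
cv2.imwrite("pics/c8.png",np.clip(cv2.resize(S[225:310,265:370],(741,600),interpolation=cv2.INTER_CUBIC)*1.5,0,255).astype('u1')[:,:,::-1])
E
```

```text
[-4.4795286   1.13491555 16.69858484] [ 0.14503994  0.96756666 -0.00907412] [565.23093583 -49.41722083  38.62775896] 13.265641984766766 40.775
```

View pics/c8.png

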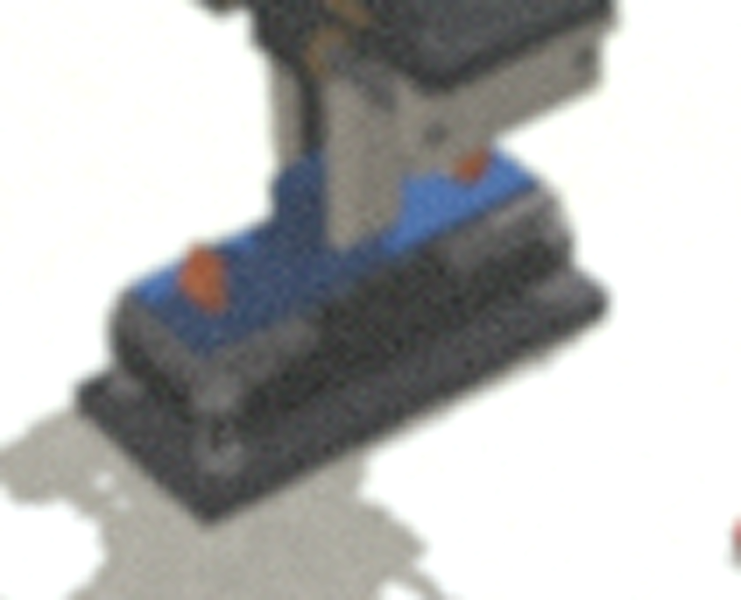

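The bar lies flush along both blocks, with the near hook at about (294,264) and the far one at (332,248), both standing through the slots. The force log agrees: 8 to 5.3 N at the click, then a linear spring rise. I'll unload slowly, release, and check numerically.

```bash
python3 - <<'E'
from push import *
F0=float(open("F0").read()); p=current_eef_pos(); z=p[2]
while z<64:
    z+=2; movel([*C,z],feed=15); F=current_ft_force()-[0,0,F0]
    if F[2]<2.2: break
print(z,F,current_torque(),current_eef_pos()-[*C,0],current_width(),current_t())
set_gripper(35); hold(.2); print(current_ft_force()-[0,0,F0])
movel([*C,130],feed=200); movep([500,-220,130],down(BA+90)); hold(.1)
T=camera("top");S=camera("scene");print(current_t())
cv2.imwrite("pics/top6.png",T[:,:,::-1]);cv2.imwrite("pics/scene6.png",S[:,:,::-1])
loc=lambda q:np.round([(q[:2]-JIG)@ex,(q[:2]-JIG)@ey],1)
for n,I,b in(("top",T,(295,205,385,280)),("scene",S,(265,215,365,305))):
    h=hsv(I)
    for c,k,q in blobs(cv2.inRange(h,(3,120,60),(20,255,255)),b,3): print(n,"hook",c,k,q.min(0),q.max(0),loc(plane(n,c,86)[0]))
    for c,k,q in blobs(cv2.inRange(h,(100,120,30),(125,255,255)),b,15):
        if n=="top":
            g=plane(n,q,80)[:,:2].astype(np.float32); r=cv2.minAreaRect(g); print("bar",loc(np.array(r[0])),r,k)
        print(n,"blue",k,q[q[:,0].argmin()],q[q[:,0].argmax()],q[q[:,1].argmin()],q[q[:,1].argmax()])
def P(x,y,zz): return np.round(proj("scene",[*(JIG+x*ex+y*ey),zz]),1)
for zz in(80,86): print(zz,[P(x,y,zz) for x in(-20,20) for y in(-66,66)])
E
```

```text
60.62775896341605 [0.91990206 1.95356066 0.99357282] [ 0.17890712  0.0568585  -0.06337453] [-0.17291918  0.11658226 60.53467316] 13.725561738085691 43.9583
[ 0.0733724  -1.18268704  0.35346515]
46.5667
top hook [315.11111111 232.11111111] 27 [313 229] [317 235] [ 0.3 52.4]
top hook [364.35 247.15] 20 [363 244] [366 250] [  0.3 -53.3]
bar [ 0.3 -0.8] ((565.4236450195312, -48.72599792480469), (130.64666748046875, 43.364036560058594), 72.07361602783203) 1110
top blue 1110 [307 239] [372 241] [313 223] [366 258]
scene hook [330.92307692 237.38461538] 13 [330 235] [332 240] [ 0.8 51.4]
scene hook [292.61111111 255.27777778] 18 [291 253] [294 258] [ -1.5 -51.9]
scene blue 28 [305 242] [319 236] [317 236] [305 243]
scene blue 79 [321 250] [338 241] [325 238] [321 250]
scene blue 84 [285 257] [304 259] [302 249] [293 264]
80 [array([282.4, 255.9]), array([330.2, 232.8]), array([293.2, 265.1]), array([341.5, 241. ])]
86 [array([282.2, 253.7]), array([330.2, 230.7]), array([293.1, 262.9]), array([341.5, 238.9])]
```

```bash
python3 - <<'E'
from push import *
S=cv2.imread("pics/scene6.png")[:,:,::-1].astype(float)
C2=C; P=lambda x,y,z: proj("scene",[*(JIG+.3*ex-.5*ey+x*ex+y*ey),z])
# blue->grey edge along the front (+x) long side; blueness profile per column, half-level crossing
B=cv2.GaussianBlur(S[:,:,2]-S[:,:,0],(3,3),0)
for y in(-62,-58,-50,-42,-35,-28,28,35,42,50,58,62):
    u=P(20,y,80); c=int(round(u[0])); pr=u[1]+(c-u[0])*(-.5)
    col=B[int(pr)-6:int(pr)+8,c]; k=col.argmax(); th=(col.max()+np.median(col[-4:]))/2
    j=k+np.argmax(col[k:]<th); e=int(pr)-6+j-1+(col[j-1]-th)/(col[j-1]-col[j])
    print(y,c,"pred80",round(pr,1),"pred74",round(pr+P(20,y,74)[1]-u[1],1),"seen",round(e,1),"diff",round(e-pr,2))
E
```

```text
-62 295 pred80 264.3 pred74 266.5 seen 265.1 diff 0.83
-58 296 pred80 263.8 pred74 266.0 seen 264.5 diff 0.72
-50 299 pred80 262.3 pred74 264.5 seen 263.1 diff 0.82
-42 302 pred80 260.8 pred74 263.0 seen 261.6 diff 0.79
-35 305 pred80 259.3 pred74 261.5 seen 260.6 diff 1.32
-28 308 pred80 257.8 pred74 260.0 seen 259.2 diff 1.38
28 328 pred80 247.8 pred74 250.0 seen 248.8 diff 0.92
35 331 pred80 246.3 pred74 248.5 seen 247.4 diff 1.08
42 333 pred80 245.3 pred74 247.5 seen 246.4 diff 1.08
50 336 pred80 243.8 pred74 246.0 seen 244.7 diff 0.83
58 339 pred80 242.4 pred74 244.5 seen 243.5 diff 1.18
62 340 pred80 241.9 pred74 244.0 seen 243.4 diff 1.54
```

Both ends lie level at seat height: the front edge is within about 1 px of prediction along its whole length. The bar is centred to about 1 mm and aligned, so I'm handing in.

```bash
python3 -c "
from workcell import *
print(job_done(),current_t())"
```

```text
the job is handed in; nothing more can be done
the job is handed in; nothing more can be done
```

I handed the job in with the bead panel lying in the jig bed and the blue bar down over both hooks, level, flush by camera measurement and released; I saw no verdict from the judge, and the wrist force was held to about 19 N while pushing.

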